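Push a carton home into the packing bench's corner stop

TASK

Push the flat closed carton along the bench into the corner of the aluminium stop, so that one long side lies flat against the long fence and one end is against the short stop. Only slide it, never lift or tip it, and leave the jars, the tape and everything else where they stand.

Things in the scene. Friction and masses are not known exactly. Their poses are not given: they have to be found in the camera images.
- carton: flat closed cardboard carton to push: 95 mm (own x) x 130 mm (own y) x 45 mm high, 0.25 to 0.5 kg, loose on the bench, too wide for most grippers. Origin: centre of its underside. It starts with its long sides within 0.45 rad of parallel to the long fence, its centre 145 to 190 mm in front of that and 150 to 270 mm along it from the corner.
- stop: L-shaped stop of aluminium bar fixed to the bench, bars 20 mm wide, 30 high. Origin: inner corner at bench height. Long fence: inner face at own x = 0, runs 420 mm from the corner along own -y; own x points square into it. Short stop: inner face at own y = 0, runs 120 mm along own -x; own y points into it. World yaw within 0.12 rad of 0. Seated carton's centre: own x -47.5, y -65 mm.
- squat_jar: bystander, loose: squat white jar with a black lid, 64 mm across, 62 mm high. Origin: centre of its underside.
- amber_jar: bystander, loose: amber glass jar with a black lid, 60 mm across, 85 mm high. Origin: centre of its underside.
- tin: bystander, loose: round metal tin, 60 mm across, 75 mm high. Origin: centre of its underside.
- bottle: bystander, loose: white bottle with a black cap, 58 mm across, 140 mm high, standing behind the long fence. Origin: centre of its underside.
- small_carton: bystander, loose: small upright cardboard carton, 60 x 60 x 75 mm high; not the one to push. Origin: centre of its underside.
- tape_roll: bystander, loose: roll of packing tape lying flat, 96 mm across, 48 mm high, hollow. Origin: centre of its underside.
- cream_jar: bystander, loose: low white jar with a black lid, 68 mm across, 55 mm high. Origin: centre of its underside.
There are look-alikes about, which are no part of the job. What is shaped like the carton but purple or red is not meant.

How it is judged:
By the outcome, as a careful person would: the job done as asked, in the order asked, and still so for the second after the job is handed in, with the robot touching nothing.
It also fails if it takes over 64 s, if anything falls off the work surface, if the arm or the gripper's body presses on something with over 40 N, if the wrist force passes 120 N, or if a joint passes its speed limit or range.

ROBOT

A 7-joint arm with a two-finger parallel gripper is mounted at the origin on the work surface. World frame = base frame: x ahead of the robot, y to its left, z up, the work surface at z = 0. Lengths are in m, angles in rad, forces in N, time in s.
With the tool pointing down it reaches from about 0.425 to 0.8 m from the base axis. Payload 8.3 kg.
Tool frame: the origin (TCP) lies midway between the tips of the shut fingers; the grasp point (between the pads) lies 19 mm behind it; z points along the fingers, y is the line along which they close (so a half turn about z gives the same grasp; the last joint's range is limited). The gripper opens to 85 mm and grips with 20 to 120 N. Pads are 22 mm wide; open, the fingers measure 114 mm over their backs; the gripper's body (76 mm by 85 mm) begins 54 mm behind the grasp point. The pads swing forward as they close: fully open they stand 13 mm farther back than shut.
Start: joints at [1.22, 0.383, 0.016, 1.37, -0.006, 1.388, -0.046], TCP at [0.177, -0.599, 0.231] pointing down, gripper open.
Joint ranges: [-2.95, 2.95], [-0.25, 2.06], [-1.52, 1.56], [0.18, 2.33], [-1.44, 4.58], [0.02, 2.06], [-3.01, 3.01]. Speed limits (rad/s): [2.39, 2.39, 3.01, 3.01, 3.14, 3.14, 3.14].

INTERFACE

Orientations are given as a rotation vector (axis times angle).
In Python, from rig import * gives the robot as it stands.
- The arm moves only by the tool drive_tool, never from a script. Its argument "commands" is a list of rows, each a list of 3 entries, a list of its own where there are three numbers: the closure, from -1 (fully open) to 1 (shut), then the shift along the tool's x, y, z scaled (see below), then the turn about the tool's z scaled (see below). In form: [[fingers, [x, y, z], yaw], ...]. A call has 1 to 20 rows; each row shifts and turns the commanded pose from where the row before left it, along the tool's axes as they then stand; what a row does not reach is not made up. The controller multiplies each number of a shift by 0.02 m and each number of a turn by 0.08 rad. A row lasts 1/10 s, in which the tool goes at most 50 mm and 8.59 degrees, less where a joint would pass 70% of its speed; a pose out of reach is approached as far as the arm can. A call with a number of a shift or a turn outside -1 to 1 is refused whole. A call with a gripper value outside its range is refused whole. The fingers move at their own pace and stop on an object; "newtons" is the grip in N (left out, the last holds). Time passes only in rows, so rows that do not move let the fingers close. It gives the time, the measured TCP pose, the force, the opening and the grip force at its end, in the units of the state.
- get_obs(): the state, without advancing time (a new reading comes with each control period).
- grab_frame(name): name is "scene" or "top" or "wrist"; returns the picture (400x640x3 uint8, red, green, blue); there is no depth.
- camera_model(name): a dict with "fovy" (degrees; the focal length in pixels is half the picture's height over the tangent of half this angle, whatever the lens; pixels are square), "cx", "cy" (the principal point, pixels), "eye" and "rotation" of the camera in the world. Camera axes: x right, y up, looking along -z (the intrinsics and any distortion apply to the point x, -y, -z); pixel columns grow to the right and rows downward; lengths in m; the calibration is good to about 2 mm. A picture is of the moment at which its call begins: read the wrist's pose just before it. camera_model takes no time and is no camera call; for the wrist camera it gives the pose at the moment of the call.
- sign_off(): hands the job in; it is judged then, once.
The state is a dict: "time_s": time; "joint_pos": joint angles; "qvel": joint speeds; "tau": joint torques, N m; "position": TCP position; "tool_rot": TCP orientation; "ft_force": force on the tool from outside, world axes, zero at the start; "moment": the same for the moment, N m; "grip_width": opening from 0.0 (shut) to 1.0 (fully open); "finger_force": force on a finger pad.
Only numpy, scipy, OpenCV 4.12 (cv2) and the standard library are available. Lean on these libraries where they do the work, as an engineer would, in place of code of your own. Each camera call takes 0.05 s, during which the arm holds its last target. There are 200 camera calls.

## Working session

There is one attempt and no reset: what is moved stays moved. The work goes in short steps, Python scripts to look and compute and a tool call to move; the robot and the scene stay as the last step left them, time stands still between calls to the robot, and variables do not carry over. Pictures are saved under pics/ and viewed, at most 10 in all, crops included, and the job is handed in when it is done.

Besides the shell and the picture viewer there is one more tool, called after "Request:" as name(argument=value, ...) on one line, values as JSON. drive_tool: Moves the arm, as the interface text tells. Shifts and turns lie within -1 to 1; 1 stands for 0.02 m of shift or 0.08 rad of turn. Its arguments: {"type":"object","properties":{"commands":{"type":"array"},"newtons":{"type":"number"}},"required":["commands"]}

```bash
mkdir -p pics; ls; python3 - <<'E'
from rig import *
import cv2
for n in("top","scene"):
    f=grab_frame(n); cv2.imwrite(f"pics/{n}0.png",f[:,:,::-1]); print(n,camera_model(n))
o=get_obs(); print({k:o[k] for k in("time_s","position","tool_rot","ft_force","grip_width")})
E
```

```text
pics
top {'fovy': 44.975509796263786, 'cx': 329.4367461811052, 'cy': 197.0704178180614, 'eye': array([ 0.38168801, -0.02489882,  1.19918935]), 'rotation': array([ 0.12619579, -0.12092758, -1.56578774])}
scene {'fovy': 42.815741700232515, 'cx': 314.1851430577787, 'cy': 203.97893906642176, 'eye': array([1.73265422, 0.07525616, 0.98821426]), 'rotation': array([0.69507187, 0.73165936, 1.55515941])}
{'time_s': 0.1, 'position': array([ 0.1772928 , -0.59886237,  0.23037264]), 'tool_rot': array([-3.10739698e+00, -4.50295654e-01,  4.73037152e-04]), 'ft_force': array([ 1.08382996,  0.16667807, -0.49006067]), 'grip_width': 0.9996015285825178}
```

View pics/top0.png

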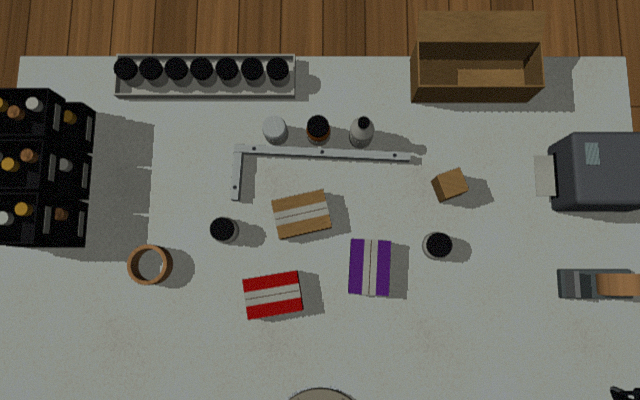

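View pics/scene0.png

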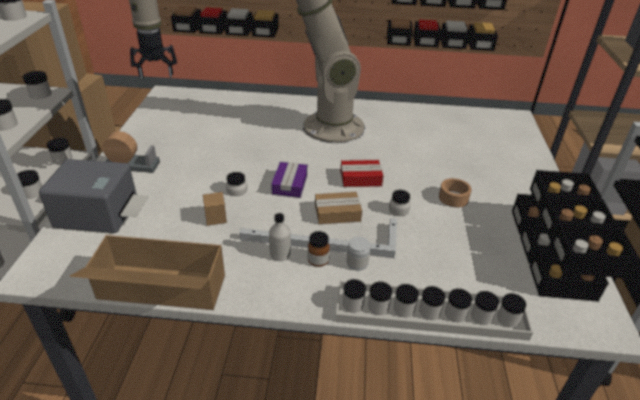

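The top view shows the tan carton at about (301,214), the stop's inner corner near (243,157), and the long fence running right to (420,160). The dark-lidded jar at (224,229) stands close to the carton. Red (272,295) and purple (370,267) decoys are on the robot's side. The scene view agrees: carton at (338,207), corner near (390,245).

```bash
cat > h.py <<'E'
import numpy as np, cv2
from scipy.spatial.transform import Rotation as R
from rig import *
def cam(n):
    c=camera_model(n); return c,200/np.tan(np.radians(c["fovy"]/2)),R.from_rotvec(c["rotation"]).as_matrix()
def ray(n,p):
    c,f,M=cam(n); p=np.atleast_2d(p).astype(float)
    d=np.c_[(p[:,0]-c["cx"])/f,-(p[:,1]-c["cy"])/f,-np.ones(len(p))]@M.T
    return np.array(c["eye"]),d
def plane(n,p,z):
    e,d=ray(n,p); return (e+d*((z-e[2])/d[:,2])[:,None])[:,:2]
def tan_mask(f):
    h=cv2.cvtColor(f,cv2.COLOR_RGB2HSV); return cv2.inRange(h,(8,70,90),(22,220,255))
def tri(pa,pb):
    (ea,da),(eb,db)=ray("top",pa),ray("scene",pb); out=[]
    for a,b in zip(da,db):
        s=np.linalg.lstsq(np.c_[a,-b],eb-ea,rcond=None)[0]; out.append((ea+a*s[0]+eb+b*s[1])/2)
    return np.array(out)
E
python3 - <<'E'
from h import *
t=cv2.imread("pics/top0.png");s=cv2.imread("pics/scene0.png")
for n,f in(("top",t),("scene",s)):
    m=cv2.morphologyEx(tan_mask(f[:,:,::-1].copy()),cv2.MORPH_CLOSE,np.ones((13,13)))
    for c in cv2.findContours(m,0,2)[0]:
        if 600<cv2.contourArea(c)<4000 :
            r=cv2.minAreaRect(c); print(n,np.round(r[0]),np.round(r[1]),r[2],cv2.boxPoints(r).round(1).tolist())
a=cv2.resize(t[125:275,190:440],None,fx=3.2,fy=3.2,interpolation=2)
cv2.imwrite("pics/c_top.png",a)
b=cv2.resize(s[150:290,220:420],None,fx=4,fy=4,interpolation=2); cv2.imwrite("pics/c_scene.png",b)
E
```

```text
top [619. 284.] [22. 40.] 90.0 [[599.0, 273.0], [639.0, 273.0], [639.0, 295.0], [599.0, 295.0]]
top [146. 264.] [40. 39.] 90.0 [[127.0, 244.0], [166.0, 244.0], [166.0, 284.0], [127.0, 284.0]]
top [301. 213.] [39. 54.] 77.27564239501953 [[270.20001220703125, 200.39999389648438], [322.79998779296875, 188.5], [331.29998779296875, 226.5], [278.79998779296875, 238.39999389648438]]
scene [615. 382.] [35. 48.] 90.0 [[591.0, 364.0], [639.0, 364.0], [639.0, 399.0], [591.0, 399.0]]
scene [ 34. 371.] [69. 56.] 0.0 [[0.0, 399.0], [0.0, 343.0], [69.0, 343.0], [69.0, 399.0]]
scene [154. 365.] [41. 90.] 23.629377365112305 [[117.0, 398.6000061035156], [153.3000030517578, 315.70001220703125], [191.1999969482422, 332.29998779296875], [154.89999389648438, 415.20001220703125]]
scene [339. 207.] [29. 44.] 86.18592071533203 [[315.70001220703125, 194.10000610351562], [359.79998779296875, 191.10000610351562], [361.79998779296875, 220.3000030517578], [317.6000061035156, 223.3000030517578]]
```

View pics/c_top.png

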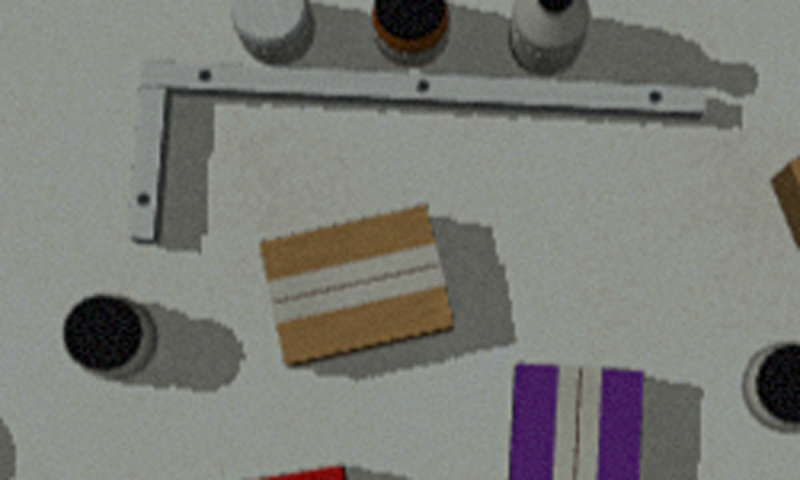

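View pics/c_scene.png

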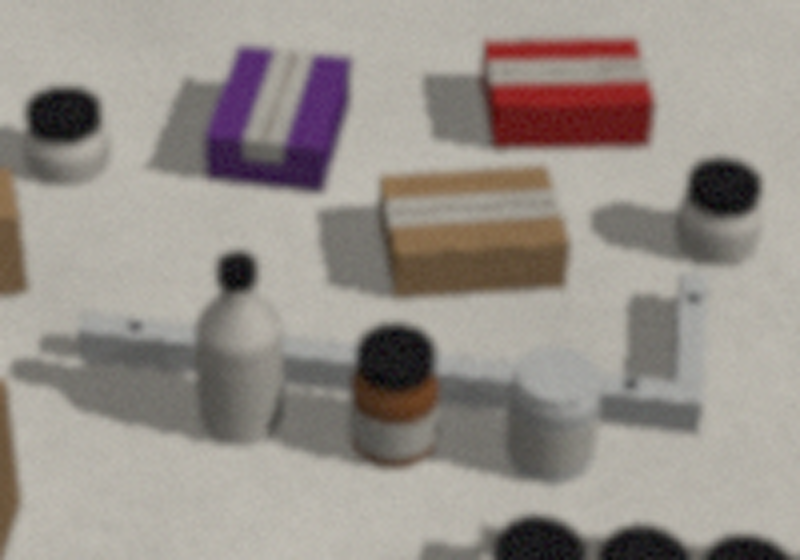

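```bash
python3 - <<'E'
from h import *
np.set_printoptions(precision=4,suppress=True)
T=lambda p:np.array(p)/3.2+[190,125]
S=lambda p:np.array(p)/4+[220,150]
tc=T([(261,241),(427,205),(452,326),(285,360)]); sc=S([(567,225),(392,238),(380,176),(548,168)])
print("carton tri",tri(tc,sc))
p=plane("top",tc,.045);print("carton",p,p.mean(0));q=plane("scene",sc,.045);print("scene",q,q.mean(0))
for k in (p,q):
    print("yaw",[np.arctan2(*(-(k[1]-k[0])*[-1,1])),np.arctan2(-(k[2]-k[3])[0]*-1,-(k[2]-k[3])[1])], np.linalg.norm(np.roll(k,-1,0)-k,axis=1))
tb=T([(205,76),(655,97),(143,199)]); sb=S([(632,383),(135,326),(694,297)])
print("bolts",tri(tb,sb),plane("top",tb,.03))
s=plane("top",T([(168,89),(703,113),(155,240)]),.03);print("stop corner,fence end,short end",s)
print("stop yaw",np.arctan2((s[0]-s[1])[0],(s[0]-s[1])[1])*-1, np.arctan2((s[0]-s[2])[1],(s[0]-s[2])[0]))
print("scene corner",plane("scene",S([(678,381),(681,276)]),.03))
for n,pt,z in(("jar+y",(104,333),.055),("jar-y",(791,387),.055)): print(n,plane("top",T(pt),z))
for n,pts in (("red",[(243,279),(298,271),(302,311),(247,319)]),("purple",[(352,239),(391,240),(389,296),(349,294)])): print(n,plane("top",pts,.045))
print(get_obs()["time_s"])
E
```

```text
carton tri [[ 0.5548  0.1185  0.0578]
 [ 0.5827 -0.0065  0.0551]
 [ 0.4928 -0.0247  0.042 ]
 [ 0.467   0.1016  0.0427]]
carton [[ 0.5567  0.119 ]
 [ 0.5845 -0.0063]
 [ 0.4926 -0.0253]
 [ 0.467   0.0993]] [0.5252 0.0467]
scene [[ 0.5383  0.1201]
 [ 0.5703 -0.0075]
 [ 0.4966 -0.0237]
 [ 0.4697  0.1036]] [0.5187 0.0481]
yaw [np.float64(0.21797282885319175), np.float64(0.20278515358986368)] [0.1283 0.0939 0.1272 0.0919]
yaw [np.float64(0.2454119071953685), np.float64(0.20861298855169116)] [0.1316 0.0754 0.1301 0.0706]
bolts [[ 0.6889  0.1686  0.03  ]
 [ 0.6724 -0.1812  0.0293]
 [ 0.5916  0.2135  0.0299]] [[ 0.6889  0.1672]
 [ 0.6724 -0.1827]
 [ 0.5916  0.2123]]
stop corner,fence end,short end [[ 0.6785  0.1957]
 [ 0.6597 -0.2196]
 [ 0.5597  0.2021]]
stop yaw -0.04505920947079369 -0.05383751030903043
scene corner [[0.6825 0.2016]
 [0.5687 0.2056]]
jar+y [[0.486  0.2329]]
jar-y [[ 0.4469 -0.2752]]
red [[0.3691 0.1825]
 [0.388  0.0531]
 [0.2958 0.0427]
 [0.2773 0.1705]]
purple [[ 0.4636 -0.0749]
 [ 0.4614 -0.1678]
 [ 0.3304 -0.1608]
 [ 0.3349 -0.0671]]
0.1
```

Request:
drive_tool(commands=[[-0.4,[0,0,0],0.84],[-0.4,[0,0,0],0.84],[-0.4,[0,0,0],0.84],[-0.4,[0,0,0],0.84],[-0.4,[0,0,0],0.84],[-0.4,[0.9,-0.9,0],0],[-0.4,[0.9,-0.9,0],0],[-0.4,[0.9,-0.9,0],0],[-0.4,[0.9,-0.9,0],0],[-0.4,[0.9,-0.9,0],0],[-0.4,[0.9,-0.9,0],0],[-0.4,[0.9,-0.9,0],0],[-0.4,[0.9,-0.9,0],0],[-0.4,[0.9,-0.9,0],0],[-0.4,[0.9,-0.9,0],0],[-0.4,[0.9,-0.9,0],0],[-0.4,[0.9,-0.9,0],0],[-0.4,[0.9,-0.9,0],0],[-0.4,[0.9,-0.9,0],0],[-0.4,[0,0,0],0]])

```text
time_s: 2.1
position: [0.4444, -0.3557, 0.2308]
tool_rot: [-3.138, 0.065, -0.001]
ft_force: [0.4, 1.1, 0.5]
grip_width: 0.696
finger_force: 0.0
```

Request:
drive_tool(commands=[[-0.4,[-0.07,-0.99,0],0.05],[-0.4,[-0.07,-0.99,0],0],[-0.4,[-0.07,-0.99,0],0],[-0.4,[-0.07,-0.99,0],0],[-0.4,[-0.07,-0.99,0],0],[-0.4,[-0.07,-0.99,0],0],[-0.4,[-0.07,-0.99,0],0],[-0.4,[-0.07,-0.99,0],0],[-0.4,[-0.07,-0.99,0],0],[-0.4,[-0.07,-0.99,0],0],[-0.4,[-0.07,-0.99,0],0],[-0.4,[-0.07,-0.99,0],0],[-0.4,[-0.07,-0.99,0],0],[-0.4,[-0.07,-0.99,0],0],[-0.4,[-0.07,-0.99,0],0],[-0.4,[-0.07,-0.99,0],0],[-0.4,[-0.07,-0.99,0],0],[-0.4,[-0.07,-0.99,0],0],[-0.4,[-0.07,-0.99,0],0],[-0.4,[0,-0.99,0],0]])

```text
time_s: 4.1
position: [0.4349, 0.0373, 0.2311]
tool_rot: [3.14, -0.083, -0.001]
ft_force: [0.6, -0.2, -0.1]
grip_width: 0.699
finger_force: 0.0
```

Request:
drive_tool(commands=[[-0.4,[0,0,0.8],0],[-0.4,[0,0,0.8],0],[-0.4,[0,0,0.8],0],[-0.4,[0,0,0.8],0],[-0.4,[0,0,0.8],0],[-0.4,[0,0,0.8],0],[-0.4,[0,0,0],0],[-0.4,[0,0,0],0]])

```text
time_s: 4.9
position: [0.4351, 0.0368, 0.1355]
tool_rot: [-3.14, 0.082, 0.001]
ft_force: [0.3, 0.4, 0.5]
grip_width: 0.7
finger_force: 0.0
```

```bash
python3 - <<'E'
from h import *
cv2.imwrite("pics/w1.png",grab_frame("wrist")[:,:,::-1])
E
```

```text
(no output)
```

View pics/w1.png

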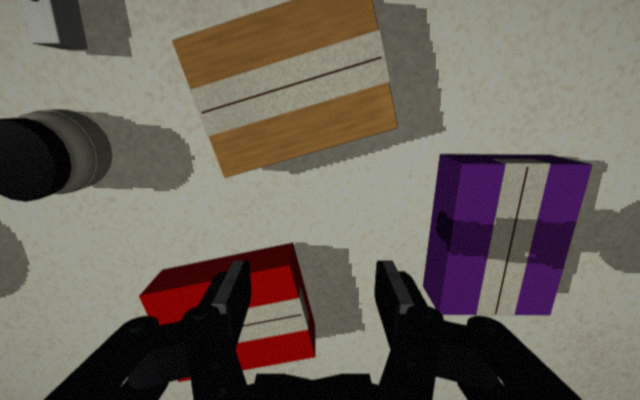

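The wrist view shows the carton's near corners at (226,177) and (397,127), and the red decoy's far corner at (294,243). I'll check the gap between them.

```bash
python3 - <<'E'
from h import *
print(plane("wrist",[(173,40),(374,-3),(397,127),(226,177)],.045).round(4),plane("wrist",[(294,243),(163,272),(440,154)],.045).round(4))
E
```

```text
[[ 0.5572  0.119 ]
 [ 0.5744 -0.0105]
 [ 0.4945 -0.027 ]
 [ 0.4654  0.0973]] [[ 0.4099  0.0512]
 [ 0.39    0.1589]
 [ 0.4739 -0.0584]]
```

Request:
drive_tool(commands=[[-0.4,[0,0,0.8],0],[-0.4,[0,0,0.8],0],[-0.4,[0,0,0.8],0],[-0.4,[0,0,0.8],0],[-0.4,[0,0,0.8],0],[-0.4,[0,0,0.8],0],[-0.4,[0,0,0.8],0],[-0.4,[0,0,0.5],0],[-0.4,[0,0,0],0],[-0.4,[0,0,0],0]])

```text
time_s: 5.95
position: [0.4358, 0.0372, 0.014]
tool_rot: [-3.14, 0.082, -0.001]
ft_force: [-0.2, 0.5, 0.5]
grip_width: 0.698
finger_force: 0.0
```

Request:
drive_tool(commands=[[-0.4,[0.3,0,0],0],[-0.4,[0.3,0,0],0],[-0.4,[0.3,0,0],0],[-0.4,[0.3,0,0],0],[-0.4,[0.3,0,0],0],[-0.4,[0.3,0,0],0],[-0.4,[0.3,0,0],0],[-0.4,[0.3,0,0],0],[-0.4,[0.3,0,0],0],[-0.4,[0.3,0,0],0],[-0.4,[0.3,0,0],0],[-0.4,[0,0,0],0]])

```text
time_s: 7.15
position: [0.5024, 0.0335, 0.0135]
tool_rot: [-3.14, 0.083, -0.002]
ft_force: [-0.8, 0.4, 1.0]
grip_width: 0.7
finger_force: 0.0
```

Request:
drive_tool(commands=[[-0.4,[0.3,0,0],0],[-0.4,[0.3,0,0],0],[-0.4,[0.3,0,0],0],[-0.4,[0.3,0,0],0],[-0.4,[0.3,0,0],0],[-0.4,[0.3,0,0],0],[-0.4,[0.3,0,0],0],[-0.4,[0.3,0,0],0],[-0.4,[0,0,0],0]])

```text
time_s: 8.05
position: [0.5505, 0.0311, 0.0135]
tool_rot: [-3.14, 0.083, -0.002]
ft_force: [-0.1, -0.1, 0.4]
grip_width: 0.697
finger_force: 0.0
```

```bash
python3 - <<'E'
from h import *
f=grab_frame("top")[:,:,::-1]; g=grab_frame("wrist")[:,:,::-1]
a=np.zeros((600,640,3),np.uint8); a[:400]=g; a[400:]=cv2.resize(f[120:260,180:440],(371,200)).__class__ and cv2.copyMakeBorder(cv2.resize(f[120:260,180:440],(371,200)),0,0,0,269,0)
cv2.imwrite("pics/w2.png",a)
E
```

```text
(no output)
```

View pics/w2.png

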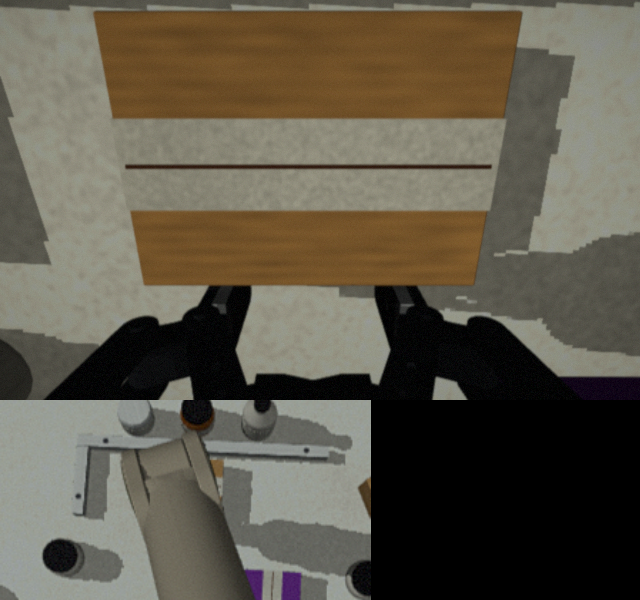

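The carton is now square to the fingers: its near edge is at row 285 and its far edge at row 12, just short of the fence's shadow. I'll press on gently.

Request:
drive_tool(commands=[[-0.4,[0.2,0,0],0],[-0.4,[0.2,0,0],0],[-0.4,[0.15,0,0],0],[-0.4,[0,0,0],0]])

```text
time_s: 8.55
position: [0.5607, 0.0306, 0.0133]
tool_rot: [-3.14, 0.082, -0.001]
ft_force: [0.3, 0.1, -0.9]
grip_width: 0.704
finger_force: 0.1
```

Request:
drive_tool(commands=[[-0.4,[0.1,0,0],0],[-0.4,[0.1,0,0],0],[-0.4,[0,0,0],0]])

```text
time_s: 8.85
position: [0.5645, 0.0304, 0.0133]
tool_rot: [-3.14, 0.082, -0.001]
ft_force: [-0.8, -0.8, -0.4]
grip_width: 0.7
finger_force: 0.5
```

Request:
drive_tool(commands=[[-0.4,[0.1,0,0],0],[-0.4,[0,0,0],0]])

```text
time_s: 9.05
position: [0.5664, 0.0303, 0.0133]
tool_rot: [-3.14, 0.082, -0.001]
ft_force: [-0.6, -0.2, -0.5]
grip_width: 0.7
finger_force: 0.5
```

Request:
drive_tool(commands=[[-0.4,[0.1,0,0],0],[-0.4,[0,0,0],0]])

```text
time_s: 9.25
position: [0.5668, 0.0303, 0.0131]
tool_rot: [3.14, -0.081, -0.004]
ft_force: [-8.7, -0.2, 6.0]
grip_width: 0.698
finger_force: 4.2
```

Request:
drive_tool(commands=[[-0.4,[0.08,0,0],0],[-0.4,[0,0,0],0]])

```text
time_s: 9.45
position: [0.5668, 0.0303, 0.0129]
tool_rot: [3.14, -0.081, -0.009]
ft_force: [-14.6, 0.1, 10.7]
grip_width: 0.699
finger_force: 7.5
```

Request:
drive_tool(commands=[[-0.4,[-0.3,0,0],0],[-0.4,[-0.7,0,0],0],[-0.4,[-0.5,0,-0.6],0],[-0.4,[0,0,-1],0],[-0.4,[0,0,-1],0],[-0.4,[0,0,-1],0],[-0.4,[0,0,-1],0],[-0.4,[0,0,-1],0],[-0.4,[0,0,0],0],[-0.4,[0,0,0],0]])

```text
time_s: 10.45
position: [0.5403, 0.0316, 0.1257]
tool_rot: [3.141, -0.082, 0.003]
ft_force: [0.1, 0.1, -1.8]
grip_width: 0.697
finger_force: 0.0
```

```bash
python3 - <<'E'
from h import *
o=get_obs();print(o["joint_pos"].round(3),o["position"])
f=grab_frame("wrist");cv2.imwrite("pics/w3.png",f[:,:,::-1])
m=cv2.morphologyEx(tan_mask(f),cv2.MORPH_CLOSE,np.ones((61,5)))
c=max(cv2.findContours(m,0,2)[0],key=cv2.contourArea); a=cv2.approxPolyDP(c,8,True)[:,0]; print(a.tolist()); print(plane("wrist",a,.045).round(4).tolist())
E
```

```text
[ 0.27   0.319 -0.467  1.732  0.157  1.126 -1.867] [0.5403484  0.03159096 0.12565489]
[[203, 0], [219, 165], [403, 164], [415, 0]]
[[0.6796, 0.0876], [0.5806, 0.0923], [0.5745, -0.0345], [0.673, -0.0383]]
```

View pics/w3.png

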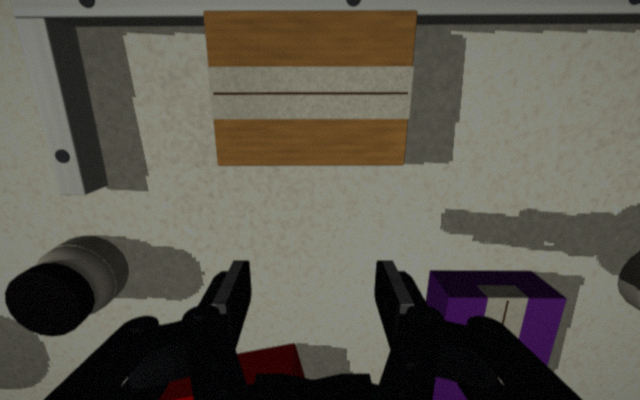

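The carton lies flat on the fence: its far edge is at row 12 along the bar, and its ends are at y≈0.09 and −0.036. Next I go round to the −y end and turn 90°.

Request:
drive_tool(commands=[[0.2,[0.69,0.85,0],0],[0.2,[0.69,0.85,0],0],[0.2,[0.69,0.85,0],0],[0.2,[0.69,0.85,0],0],[0.2,[0.69,0.85,0],0],[0.2,[0.69,0.85,0],0],[0.2,[0,0,0],0]])

```text
time_s: 11.2
position: [0.6174, -0.0783, 0.1234]
tool_rot: [3.139, -0.089, -0.003]
ft_force: [0.4, -0.3, 0.3]
grip_width: 0.401
finger_force: 0.0
```

Request:
drive_tool(commands=[[0.2,[0,0,0],-0.98],[0.2,[0,0,0],-0.98],[0.2,[0,0,0],-0.98],[0.2,[0,0,0],-0.98],[0.2,[0,0,0],-0.98],[0.2,[0,0,0],-0.98],[0.2,[0,0,0],-0.98],[0.2,[0,0,0],-0.98],[0.2,[0,0,0],-0.98],[0.2,[0,0,0],-0.98],[0.2,[0,0,0],-0.98],[0.2,[0,0,0],-0.98],[0.2,[0,0,0],-0.98],[0.2,[0,0,0],-0.98],[0.2,[0,0,0],-0.98],[0.2,[0,0,0],-0.98],[0.2,[0,0,0],-0.98],[0.2,[0,0,0],-0.98],[0.2,[0,0,0],-0.98],[0.2,[0,0,0],-0.98]])

```text
time_s: 13.2
position: [0.6164, -0.0736, 0.1242]
tool_rot: [-2.276, -2.163, 0.001]
ft_force: [0.2, 0.3, 0.6]
grip_width: 0.4
finger_force: 0.0
```

```bash
python3 - <<'E'
from h import *
o=get_obs();M=R.from_rotvec(o["tool_rot"]).as_matrix();print(o["joint_pos"].round(3),o["position"],np.arctan2(M[1,0],M[0,0]))
f=grab_frame("wrist");cv2.imwrite("pics/w4.png",f[:,:,::-1])
E
```

```text
[ 0.566  0.542 -0.701  1.502  0.36   1.232 -0.236] [ 0.6163868  -0.07355593  0.12423544] 1.5200536748664242
```

View pics/w4.png

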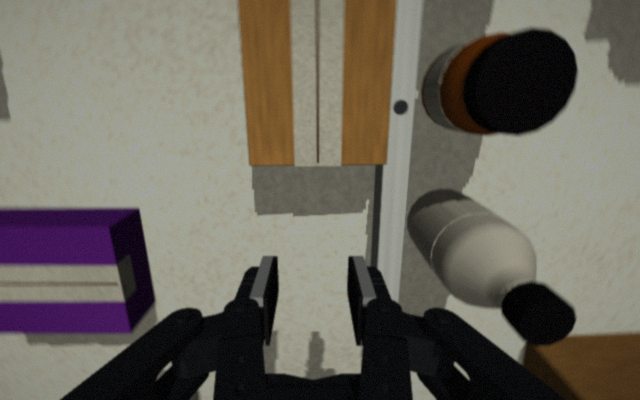

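The carton's −y end is at row 165, columns 248–388. The fingertips at columns 265 and 360 sit within it and clear of the fence. I'll check the bottle's clearance, then descend.

```bash
python3 - <<'E'
from h import *
print("cap",plane("wrist",[(538,312)],.14),"end",plane("wrist",[(249,165),(387,165)],.045),"bar",plane("wrist",[(388,120)],.03))
E
```

```text
cap [[ 0.71919079 -0.09216544]] end [[ 0.57417393 -0.0356518 ]
 [ 0.66911561 -0.04010744]] bar [[ 0.67232251 -0.01114701]]
```

Request:
drive_tool(commands=[[0.2,[0,0,0.8],0],[0.2,[0,0,0.8],0],[0.2,[0,0,0.8],0],[0.2,[0,0,0.8],0],[0.2,[0,0,0.8],0],[0.2,[0,0,0.8],0],[0.2,[0,0,0.7],0],[0.2,[0,0,0],0],[0.2,[0,0,0],0]])

```text
time_s: 14.15
position: [0.6172, -0.0743, 0.0152]
tool_rot: [-2.281, -2.159, -0.0]
ft_force: [-0.6, 0.3, -0.3]
grip_width: 0.395
finger_force: 0.0
```

Request:
drive_tool(commands=[[0.2,[0.27,0,0],0],[0.2,[0.27,0,0],0],[0.2,[0.27,0,0],0],[0.2,[0.27,0,0],0],[0.2,[0.27,0,0],0],[0.2,[0.27,0,0],0],[0.2,[0.27,0,0],0],[0.2,[0.27,0,0],0],[0.2,[0.27,0,0],0],[0.2,[0.27,0,0],0],[0.2,[0.27,0,0],0],[0.2,[0.27,0,0],0],[0.2,[0.27,0,0],0],[0.2,[0.27,0,0],0],[0.2,[0.27,0,0],0],[0.2,[0.27,0,0],0],[0.2,[0.27,0,0],0],[0.2,[0.27,0,0],0],[0.2,[0.27,0,0],0],[0.2,[0,0,0],0]])

```text
time_s: 16.15
position: [0.6227, 0.0276, 0.0155]
tool_rot: [2.281, 2.159, -0.001]
ft_force: [-1.8, -2.3, 2.2]
grip_width: 0.398
finger_force: 1.3
```

Request:
drive_tool(commands=[[0.2,[0.2,0,0],0],[0.2,[0.2,0,0],0],[0.2,[0.2,0,0],0],[0.2,[0.1,0,0],0],[0.2,[0.1,0,0],0],[0.2,[0,0,0],0]])

```text
time_s: 16.75
position: [0.6236, 0.0434, 0.0154]
tool_rot: [2.282, 2.159, -0.001]
ft_force: [-2.6, -4.1, 2.4]
grip_width: 0.401
finger_force: 2.1
```

Request:
drive_tool(commands=[[0.2,[0.15,0,0],0],[0.2,[0.15,0,0],0],[0.2,[0,0,0],0]])

```text
time_s: 17.05
position: [0.6239, 0.0499, 0.0153]
tool_rot: [2.282, 2.159, -0.0]
ft_force: [-1.5, -3.8, 3.1]
grip_width: 0.399
finger_force: 2.1
```

Request:
drive_tool(commands=[[0.2,[0.1,0,0],0],[0.2,[0.1,0,0],0],[0.2,[0,0,0],0]])

```text
time_s: 17.35
position: [0.6241, 0.0536, 0.0153]
tool_rot: [2.282, 2.159, -0.001]
ft_force: [-2.0, -4.6, 3.6]
grip_width: 0.398
finger_force: 2.4
```

Request:
drive_tool(commands=[[0.2,[0.1,0,0],0],[0.2,[0,0,0],0]])

```text
time_s: 17.55
position: [0.6242, 0.0556, 0.0153]
tool_rot: [2.282, 2.159, -0.001]
ft_force: [-1.7, -4.8, 2.7]
grip_width: 0.397
finger_force: 2.7
```

Request:
drive_tool(commands=[[0.2,[0.1,0,0],0],[0.2,[0,0,0],0]])

```text
time_s: 17.75
position: [0.6243, 0.0576, 0.0153]
tool_rot: [2.282, 2.159, -0.001]
ft_force: [-2.7, -5.7, 3.6]
grip_width: 0.402
finger_force: 2.6
```

Request:
drive_tool(commands=[[0.2,[0.1,0,0],0],[0.2,[0,0,0],0]])

```text
time_s: 17.95
position: [0.6244, 0.0596, 0.0153]
tool_rot: [2.282, 2.159, -0.001]
ft_force: [-2.2, -4.4, 3.7]
grip_width: 0.398
finger_force: 2.6
```

Request:
drive_tool(commands=[[0.2,[0.08,0,0],0],[0.2,[0,0,0],0]])

```text
time_s: 18.15
position: [0.6244, 0.06, 0.0153]
tool_rot: [2.282, 2.158, -0.003]
ft_force: [-2.9, -7.5, 5.2]
grip_width: 0.396
finger_force: 3.8
```

Request:
drive_tool(commands=[[0.2,[0.1,0,0],0],[0.2,[0.08,0,0],0],[0.2,[0,0,0],0],[0.2,[0,0,0],0]])

```text
time_s: 18.55
position: [0.6244, 0.0599, 0.0153]
tool_rot: [2.283, 2.153, -0.009]
ft_force: [-6.7, -15.6, 10.3]
grip_width: 0.402
finger_force: 8.0
```

Request:
drive_tool(commands=[[0.2,[-0.3,0,0],0],[0.2,[-0.8,0,0],0],[0.2,[-0.8,0,0],0],[0.2,[-0.3,0,-0.5],0],[0.2,[0,0,-1],0],[0.2,[0,0,-1],0],[0.2,[0,0,-1],0],[0.2,[0,0,-1],0],[0.2,[0,0,-1],0],[0.2,[0,0,-0.5],0],[0.2,[0,0,0],0],[0.2,[0,0,0],0]])

```text
time_s: 19.75
position: [0.6221, 0.021, 0.1348]
tool_rot: [-2.282, -2.159, 0.001]
ft_force: [0.5, 0.3, -0.3]
grip_width: 0.398
finger_force: 0.0
```

```bash
python3 - <<'E'
from h import *
f=grab_frame("wrist");cv2.imwrite("pics/w5.png",f[:,:,::-1])
E
```

```text
(no output)
```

View pics/w5.png

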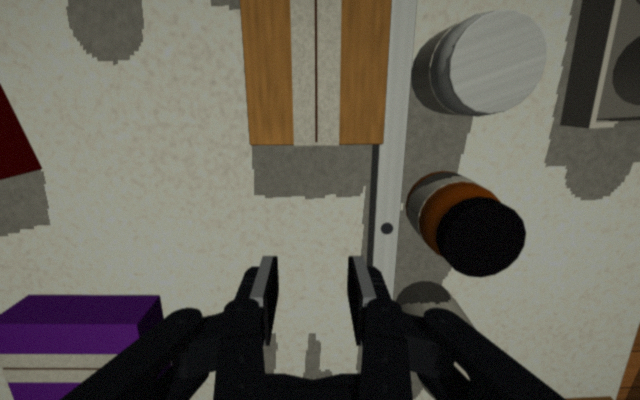

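The carton's −y end is at row 145, columns 248–385, and its side looks flush along the bar. I'll move the arm aside to check from above.

Request:
drive_tool(commands=[[0.2,[-0.9,-0.4,0],0],[0.2,[-0.9,-0.4,0],0],[0.2,[-0.9,-0.4,0],0],[0.2,[-0.9,-0.4,0],0],[0.2,[-0.9,-0.4,0],0],[0.2,[-0.9,-0.4,0],0],[0.2,[-0.9,-0.4,0],0],[0.2,[-0.9,-0.4,0],0],[0.2,[-0.9,-0.4,0],0],[0.2,[-0.9,-0.4,0],0],[0.2,[-0.9,-0.4,0],0],[0.2,[0,0,0],0]])

```text
time_s: 21.0
position: [0.5216, -0.175, 0.1339]
tool_rot: [-2.286, -2.153, 0.004]
ft_force: [-0.7, -0.6, -0.9]
grip_width: 0.399
finger_force: 0.0
```

```bash
python3 - <<'E'
from h import *
t=grab_frame("top")[:,:,::-1]; s=grab_frame("scene")[:,:,::-1]
a=cv2.resize(t[130:250,200:333],(400,360),interpolation=2); b=cv2.resize(s[180:280,300:411],(400,360),interpolation=2)
cv2.imwrite("pics/t2full.png",t)
cv2.imwrite("pics/t2.png",np.hstack([a,b]))
E
```

```text
(no output)
```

View pics/t2.png

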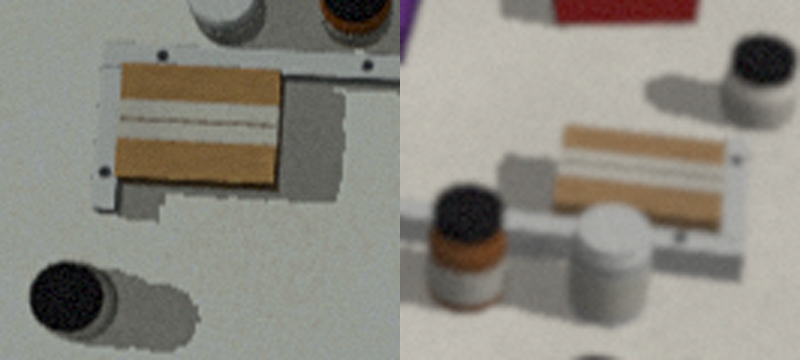

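```bash
python3 - <<'E'
from h import *
t=cv2.imread("pics/t2full.png")
p=plane("top",np.array([(122,63),(280,69),(275,184),(115,177)])*[133/400,1/3]+[200,130],.045)
C=np.array([.680,.1965]);a=-.049;M=np.array([[np.cos(a),-np.sin(a)],[np.sin(a),np.cos(a)]])
print(((p-C)@M*1000).round(1),((p.mean(0)-C)@M*1000).round(1))
m=cv2.morphologyEx(tan_mask(t[:,:,::-1].copy()),cv2.MORPH_CLOSE,np.ones((13,13)))
for c in cv2.findContours(m,0,2)[0]:
    r=cv2.minAreaRect(c)
    if 600<cv2.contourArea(c)<4000: 
        P=plane("top",cv2.boxPoints(r),.045); e=P-np.roll(P,1,0); print(r,np.arctan2(e[:,1],e[:,0]).round(3))
E
```

```text
[[  -0.8    1.2]
 [   0.6 -128.1]
 [ -94.9 -130. ]
 [ -95.7   -0.7]] [-47.7 -64.4]
((146.5, 264.0), (40.0, 39.0), 90.0) [ 0.067 -1.569 -3.087  1.573]
((264.3688659667969, 183.05738830566406), (52.981658935546875, 12.7268648147583), 2.935673475265503) [ 1.52  -0.019 -1.622  3.105]
```

```bash
python3 -c "
from rig import *
print(sign_off())"
```

```text
the job is handed in; nothing more can be done
None
```

The carton was slid into the corner, with its long side flat against the long fence and one end against the short stop; its measured centre is within about 1 mm of the seated position, and the job was handed in at about 21 s with the arm clear.

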